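# Refill the test-kit dispenser

### The arm

A 6-joint arm with a two-finger parallel gripper is mounted at the origin on the work surface. World frame = base frame: x ahead of the robot, y to its left, z up, the work surface at z = 0. Lengths are in mm, angles in rad, forces in N, time in s.
With the tool pointing down it reaches from about 250 to 775 mm from the base axis. Payload 8.9 kg.
Tool frame: the origin (TCP) lies midway between the tips of the shut fingers; the grasp point (between the pads) lies 19 mm behind it; z points along the fingers, y is the line along which they close (so a half turn about z gives the same grasp; the last joint's range is limited). The gripper opens to 85 mm and grips with 20 to 120 N. Pads are 22 mm wide; open, the fingers measure 114 mm over their backs; the gripper's body (76 mm by 85 mm) begins 54 mm behind the grasp point. The pads swing forward as they close: fully open they stand 13 mm farther back than shut.
Start: joints at [1.158, 0.291, -0.153, 1.127, 0, 1.431], TCP at [141.95, 505.444, 231.305] pointing down, gripper open.
Joint ranges: [-2.52, 2.52], [-0.91, 1.74], [-1.3, 1.37], [-1.96, 2.02], [-1.52, 1.47], [-3.14, 3.14]. Speed limits (rad/s): [2.22, 2.22, 2.79, 3.14, 3.14, 3.14].

### API

Orientations are given as a 3x3 rotation matrix whose columns are the frame's x, y, z axes.
In Python, from bench import arm gives the robot as it stands. The module is installed in compiled form; this text tells all that it offers.
- The arm moves only by the tool servo_tool, never from a script. Its argument "targets" is one flat list of numbers, 7 for each row, row after row: the shift along the tool's x, y, z as a fraction of full scale, then the turn, a rotation vector about the tool's x, y, z as a fraction of full scale, then the opening, from 0 (shut) to 1 (fully open). In form: [tx, ty, tz, wx, wy, wz, hand, tx, ty, tz, wx, wy, wz, hand, ...]. A call has exactly 10 rows; each row is the pose to reach, as a shift and turn from the pose commanded when the call began, along the tool's axes at that moment, turning the shorter way round; what a row does not reach only later rows make up. Full scale, the value 1, is 250 mm for a shift and pi rad for a turn. A row lasts 1/10 s, in which the tool goes at most 50 mm and 8.59 degrees, less where a joint would pass 70% of its speed; a pose out of reach is approached as far as the arm can. A call with a number of a shift or a turn outside -1 to 1 is refused whole. A call with a gripper value outside its range is refused whole. The fingers move at their own pace and stop on an object; "grip_force" is the grip in N (left out, the last holds). Time passes only in rows, so rows that repeat a pose let the fingers close, or fill a call up. It gives the time, the measured TCP pose, the force, the opening and the grip force at its end, in the units of the state.
- arm.observe(): the state, without advancing time (a new reading comes with each control period).
- arm.read_camera(name): name is "scene" or "top" or "wrist"; returns (picture, depth): 384x512x3 uint8, red, green, blue; 384x512 float32, mm along the optical axis (not along the pixel's ray), 0 where there is no reading.
- arm.camera_params(name): a dict with "fx", "fy", "cx", "cy" (pixels), "position" and "rotation" of the camera in the world. Camera axes: x right, y down, z forward; pixel columns grow to the right and rows downward; lengths in mm; the calibration is good to about 2 mm. A picture is of the moment at which its call begins: read the wrist's pose just before it. camera_params takes no time and is no camera call; for the wrist camera it gives the pose at the moment of the call.
- arm.hand_in(): hands the job in; it is judged then, once.
The state is a dict: "time_s": time; "qpos": joint angles; "joint_velocities": joint speeds; "effort": joint torques, N m; "ee_pos": TCP position; "tcp_rot": TCP orientation; "force": force on the tool from outside, world axes, zero at the start; "torque": the same for the moment, N m; "grip_width": finger opening in mm; "gripper_force": force on a finger pad.
Only numpy, scipy, OpenCV 4.12 (cv2) and the standard library are available. Lean on these libraries where they do the work, as an engineer would, in place of code of your own. Each camera call takes 0.05 s, during which the arm holds its last target. There are 200 camera calls.

### The job

Refill the steel test-kit dispenser: slide the orange-banded carton (older stock, used first) down into it until it lies flat on the purple-banded one, then slide in the blue-banded carton so that it lies flat on top of the orange one, all three in one square column. Leave the other things on the worktop where they are.

Things in the scene. Friction and masses are not known exactly. Their poses are not given: they have to be found in the camera images.
- dispenser: fixed upright open-topped steel case; origin at the centre of its underside, long axis x. Base plate 140 x 76 x 8 mm; inside 124 (x) x 56 (y) mm, floor 8 mm above the origin; walls 3 mm thick, straight to 112 mm, then a green lip flaring out 7 mm, ending at 122 mm. Both long sides (+y, -y) have a 64 mm wide middle slot for the fingers, open from the top to the base plate
- kit_orange: white rigid test-kit carton, 120 (x) x 52 (y) x 45 (z) mm, about 0.16 kg, with a 44 mm wide orange band around its middle; origin at the centre of its underside, z up; lies flat on the worktop, at the left or the right of the dispenser
- kit_blue: white rigid test-kit carton, 120 (x) x 52 (y) x 45 (z) mm, about 0.16 kg, with a 44 mm wide blue band around its middle; origin at the centre of its underside, z up; lies flat on the worktop, on the other side of the dispenser
- kit_purple: white rigid test-kit carton, 120 (x) x 52 (y) x 45 (z) mm, about 0.16 kg, with a 44 mm wide purple band around its middle; origin at the centre of its underside, z up; already lies at the bottom of the dispenser, its top 53 mm above the dispenser's origin
- tray: bystander: shallow open stainless tray, 110 x 200 x 28 mm; origin at the centre of its underside
- sanitiser: bystander: white bottle with blue cap, diameter 62, height 165 mm; origin at the centre of its underside
- swab_jar: bystander: amber glass jar with steel lid, diameter 84, height 110 mm; origin at the centre of its underside
- glove_carton: bystander: large brown glove carton with orange band, 120 x 240 x 75 mm; origin at the centre of its underside
- thermometer: bystander: white and grey ear thermometer lying flat, long axis y, about 46 x 157 x 34 mm; origin at the centre of its underside
- reagent: bystander: white bottle with orange label and red cap, diameter 80, height 150 mm; origin at the centre of its underside
Things that resemble listed ones, but are neither listed nor needed, are in the scene too. What is shaped like the kit_orange but yellow is not meant. Leave any red look-alike of the kit_purple alone.

How it is judged (in metres and radians):
On the way, in this order (a step that is already met when the one before it is completed fails the run):
1. the orange-banded carton lies in the dispenser flat on the purple-banded one (z of kit_orange in the frame of dispenser between 0.047 and 0.059 m and horizontal distance between kit_orange and dispenser below 0.008 m and angle between the x axis of kit_orange and the x axis of dispenser, either way round below 0.09 rad and angle between the z axis of kit_orange and the z axis of dispenser, either way round below 0.08 rad), for 0.2 s.
2. the blue-banded carton lies in the dispenser flat on the orange-banded one (all of step 1 and z of kit_blue in the frame of dispenser between 0.092 and 0.104 m and horizontal distance between kit_blue and dispenser below 0.008 m and angle between the x axis of kit_blue and the x axis of dispenser, either way round below 0.09 rad and angle between the z axis of kit_blue and the z axis of dispenser, either way round below 0.08 rad), for 0.2 s.
At the end, for the whole second after the job is handed in: Purple, orange and blue cartons lie at rest in the dispenser in this order from the bottom: undersides 8, 53 and 98 mm above the dispenser's underside (within 6 mm), centres within 8 mm of its axis, turned less than 0.09 rad (either way round) and tilted less than 0.08 rad from it (all of step 2 and z of kit_purple in the frame of dispenser between 0.002 and 0.014 m and horizontal distance between kit_purple and dispenser below 0.008 m and angle between the x axis of kit_purple and the x axis of dispenser, either way round below 0.09 rad and angle between the z axis of kit_purple and the z axis of dispenser, either way round below 0.08 rad and linear speed of each of kit_purple, kit_orange, kit_blue below 0.02 m/s); the robot touches nothing.
It fails at once if another thing on the worktop is pushed more than 30 mm or tipped over (distance of any of tray, sanitiser, swab_jar, glove_carton, thermometer, reagent from where it was at the start of the episode above 0.03 m or angle between any of tray, sanitiser, swab_jar, glove_carton, thermometer, reagent's own z axis and vertical above 0.5 rad).
It also fails if it takes over 62 s, if anything falls off the work surface, if the arm or the gripper's body presses on something with over 40 N, if the wrist force passes 120 N, or if a joint passes its speed limit or range.

## Working session

There is one attempt and no reset: what is moved stays moved. The work goes in short steps, Python scripts to look and compute and a tool call to move; the robot and the scene stay as the last step left them, time stands still between calls to the robot, and variables do not carry over. Pictures are saved under pics/ and viewed, at most 10 in all, crops included, and the job is handed in when it is done.

Besides the shell and the picture viewer there is one more tool, called after "Emit:" in YAML: its name, and indented under it one key for each argument. servo_tool: Moves the arm, as the interface text tells. Its arguments: {"type":"object","properties":{"targets":{"type":"array","items":{"type":"number"}},"grip_force":{"type":"number"}},"required":["targets"]}

```bash
mkdir -p pics; cat > h.py <<'E'
import numpy as np, cv2
from bench import arm
def grab(n):
    p=arm.camera_params(n); im,d=arm.read_camera(n); return im,d,p
def world(p,u,v,d):
    u,v,d=map(np.asarray,(u,v,d))
    c=np.stack([(u-p['cx'])/p['fx']*d,(v-p['cy'])/p['fy']*d,d],-1)
    return c@np.array(p['rotation']).T+np.array(p['position'])
def save(n,im): cv2.imwrite('pics/'+n+'.png',im[...,::-1])
E
python3 - <<'E'
from h import *
for n in ('top','scene'):
    im,d,p=grab(n); save(n,im); np.savez(n,im=im,d=d,**p)
    print(n,p['fx'],p['cx'],p['cy'],p['position'],np.round(p['rotation'],3).tolist())
s=arm.observe(); print(s['time_s'],s['ee_pos'],np.round(s['tcp_rot'],3).tolist(),s['grip_width'])
E
```

```text
top 446.35561874963435 258.9606982758493 193.30672463003822 [ 4.31976069e+02 -3.25487434e-02  1.78563092e+03] [[0.02, -0.997, 0.073], [-1.0, -0.02, 0.009], [-0.008, -0.074, -0.997]]
scene 380.62367802628626 250.76850939310083 191.98791134439378 [1384.76292531  488.19665704  802.09280609] [[-0.52, 0.532, -0.668], [0.854, 0.332, -0.4], [0.009, -0.779, -0.627]]
0.1 [141.80559034 505.08549697 230.78866566] [[-0.963, 0.27, -0.0], [0.27, 0.963, -0.001], [0.0, -0.001, -1.0]] 85.30338748534166
```

View pics/top.png

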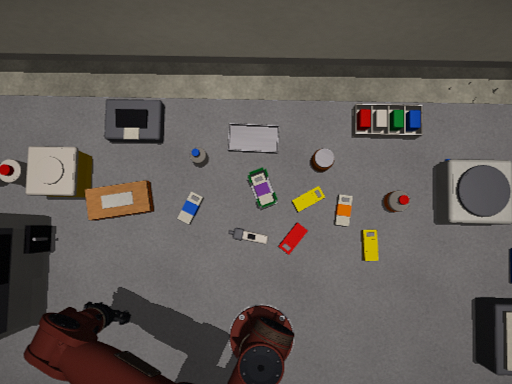

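View pics/scene.png

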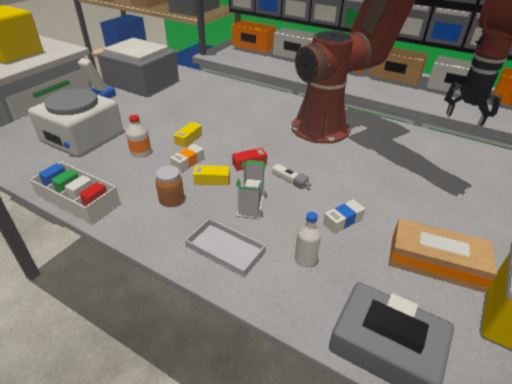

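The top view shows the dispenser with the purple carton at (262,188). The orange/white carton is at (344,210) and the blue/white one at (190,207). The look-alikes are all-yellow cartons at (309,198) and (370,245), plus a red one at (293,238). The orange-banded white carton at (344,210) fits kit_orange, because the others are yellow and the brown box at (118,200) is the glove carton. I'll confirm this in a crop and measure.

```bash
python3 - <<'E'
from h import *
z=np.load('top.npz'); im,d=z['im'],z['d']; p={k:z[k] for k in z.files}
cv2.imwrite('pics/crop.png',cv2.resize(im[140:270,160:400],None,fx=3.3,fy=3.3,interpolation=cv2.INTER_CUBIC)[...,::-1])
v,u=np.mgrid[:384,:512]; W=world(p,u,v,d)
for n,(cu,cv_),lo,hi in (('orange',(344,210),30,60),('blue',(190,207),30,60),('disp',(262,188),105,130),('purple',(262,188),45,65),('yel',(309,198),30,60),('red',(293,238),25,60),('therm',(250,236),15,60)):
    m=(abs(u-cu)<27)&(abs(v-cv_)<27)&(W[...,2]>lo)&(W[...,2]<hi)
    k,l,s,c=cv2.connectedComponentsWithStats(m.astype(np.uint8))
    if n not in('disp','purple'):
        m=l==l[cv_,cu] if l[cv_,cu] else m
    q=W[m]; r=cv2.minAreaRect(q[:,:2].astype(np.float32))
    print(n,m.sum(),np.round(r[0]),np.round(r[1]),round(r[2],1),'z',np.round(np.percentile(q[:,2],[5,50,95]),1))
E
```

```text
orange 431 [ 502. -314.] [ 53. 120.] 83.4 z [36.8 45.2 51.7]
blue 420 [499. 288.] [ 53. 119.] 64.5 z [36.4 44.1 51.2]
disp 162 [578.   6.] [143.  74.] 21.7 z [109.  116.9 123.8]
purple 405 [580.   5.] [122.  57.] 21.6 z [47.  53.2 59.8]
yel 407 [ 544. -175.] [ 52. 121.] 30.1 z [38.5 45.4 51.9]
red 423 [ 388. -117.] [ 53. 120.] 52.8 z [36.6 44.9 51.1]
therm 354 [396.  59.] [155.  45.] 82.4 z [20.9 29.5 37.4]
```

View pics/crop.png

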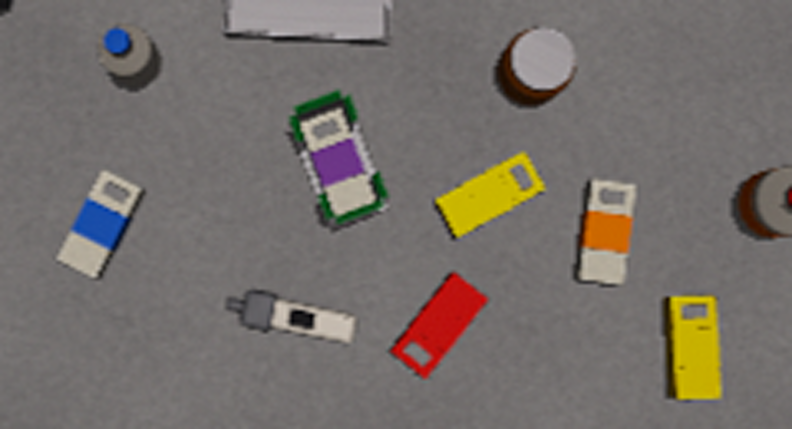

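The crop confirms it: the white carton with the orange band is at crop (607,230), clear of the plain yellow boxes at (490,195) and (693,347). Blue is at (100,225), and purple sits in the green-lipped dispenser at (340,160).

```bash
cat >> h.py <<'E'
def plan(xyz,yaw,axis=True):
    """print shift/turn fractions to reach TCP xyz (mm), tool down, tool-x at yaw deg"""
    from scipy.spatial.transform import Rotation as Ro
    s=arm.observe(); R=np.array(s['tcp_rot']); a=np.radians(yaw)
    x=np.array([np.cos(a),np.sin(a),0]); zz=np.array([0,0,-1.]); T=np.stack([x,np.cross(zz,x),zz],1)
    t=R.T@(np.array(xyz)-s['ee_pos'])/250; w=Ro.from_matrix(R.T@T).as_rotvec()/np.pi
    print('t',round(s['time_s'],2),'tcp',np.round(s['ee_pos'],1),'yaw',round(np.degrees(np.arctan2(R[1,0],R[0,0])),2),'F',np.round(s['force'],1),'w',round(s['grip_width'],1))
    print('->',np.round(t,4),np.round(w,4))
E
python3 - <<'E'
from h import *
p=arm.camera_params('wrist'); s=arm.observe(); R=np.array(s['tcp_rot'])
print(p['fx'],p['cx'],p['cy'],'cam in tool',R.T@(np.array(p['position'])-s['ee_pos']),np.round(R.T@np.array(p['rotation']),3).tolist())
plan([430,290,230],154.5); plan([499,288,230],154.5)
E
```

```text
279.96416325714404 259.0375152244071 193.44869792577708 cam in tool [  84.77407571    0.22326889 -142.72814128] [[0.001, -0.945, -0.328], [1.0, 0.0, 0.002], [-0.002, -0.328, 0.945]]
t 0.1 tcp [141.8 505.1 230.8] yaw 164.31 F [-0.9 -0.3  0.1] w 85.3
-> [-1.3425 -0.5166  0.0036] [-0.0004 -0.      0.0545]
t 0.1 tcp [141.8 505.1 230.8] yaw 164.31 F [-0.9 -0.3  0.1] w 85.3
-> [-1.6103 -0.4497  0.0035] [-0.0004 -0.      0.0545]
```

Emit:
servo_tool:
  targets: [-0.3,-0.08,0,0,0,0.02,1,-0.5,-0.14,0,0,0,0.0545,1,-0.7,-0.2,0,0,0,0.0545,1,-0.9,-0.25,0,0,0,0.0545,1,-1,-0.28,0,0,0,0.0545,1,-1,-0.36,0,0,0,0.0545,1,-1,-0.45,0,0,0,0.0545,1,-1,-0.45,0,0,0,0.0545,1,-1,-0.45,0,0,0,0.0545,1,-1,-0.45,0,0,0,0.0545,1]

```text
time_s: 1.1
ee_pos: [352.3, 330.2, 231.3]
tcp_rot: [[-0.903, 0.43, 0.0], [0.43, 0.903, 0.0], [-0.0, 0.0, -1.0]]
force: [-0.4, 0.1, -0.2]
grip_width: 85.7
gripper_force: 0.0
```

```bash
cat >> h.py <<'E'
def top_rect(im,d,p,c,lo,hi,r=110):
    v,u=np.mgrid[:384,:512]; W=world(p,u,v,d)
    m=(d>0)&(W[...,2]>lo)&(W[...,2]<hi)&(np.hypot(W[...,0]-c[0],W[...,1]-c[1])<r)
    k,l,s,_=cv2.connectedComponentsWithStats(m.astype(np.uint8)); i=1+np.argmax(s[1:,4]); q=W[l==i]
    r=cv2.minAreaRect(q[:,:2].astype(np.float32)); a=r[2] if r[1][0]>r[1][1] else r[2]+90
    print('rect',len(q),np.round(r[0],1),np.round(r[1],1),'long axis',round(a,2),'mean',np.round(q.mean(0),1)); return q
E
python3 - <<'E'
from h import *
im,d,p=grab('wrist'); save('w1',im); np.savez('w1',im=im,d=d,**p)
top_rect(im,d,p,(499,288),35,52)
plan([499,288,8],154.5); plan([578,6,300],201.7)
E
```

```text
rect 2861 [500.6 292.2] [ 51.4 120.1] long axis 154.72 mean [495.1 294.3  45. ]
t 1.15 tcp [352.2 330.3 231.3] yaw 154.56 F [0.2 0.9 0.2] w 85.5
-> [-0.6028  0.099   0.8932] [0.0001 0.     0.0003]
t 1.15 tcp [352.2 330.3 231.3] yaw 154.56 F [0.2 0.9 0.2] w 85.5
-> [-1.3729 -0.7834 -0.2751] [ 1.000e-04  1.000e-04 -2.619e-01]
```

View pics/w1.png

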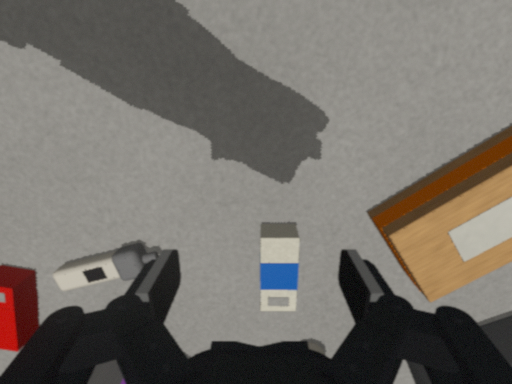

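The wrist view shows kit_blue at (280,270), with the thermometer at left (100,265) and the glove carton at right. It measures 51x120 mm with its top at 45 mm, which matches the given size. Next I'll go over the dispenser.

Emit:
servo_tool:
  targets: [-0.2,-0.11,0,0,0,-0.03,1,-0.36,-0.2,0,0,0,-0.06,1,-0.52,-0.3,0,0,0,-0.1,1,-0.68,-0.4,0,0,0,-0.14,1,-0.84,-0.5,0,0,0,-0.18,1,-1,-0.6,0,0,0,-0.22,1,-1,-0.7,0,0,0,-0.262,1,-1,-0.78,0,0,0,-0.262,1,-1,-0.78,0,0,0,-0.262,1,-1,-0.78,0,0,0,-0.262,1]

```text
time_s: 2.15
ee_pos: [494.3, 46.4, 231.3]
tcp_rot: [[-0.93, -0.369, 0.0], [-0.369, 0.93, 0.0], [-0.0, 0.0, -1.0]]
force: [0.0, 0.6, -0.2]
grip_width: 85.3
gripper_force: 0.0
```

```bash
python3 - <<'E'
from h import *
plan([578,6,231],201.7)
E
```

```text
t 2.15 tcp [494.3  46.4 231.3] yaw -158.36 F [ 0.   0.6 -0.2] w 85.3
-> [-0.2515 -0.2737  0.0013] [ 0.0001  0.0001 -0.0003]
```

Emit:
servo_tool:
  targets: [-0.08,-0.09,0,0,0,0,1,-0.16,-0.18,0,0,0,0,1,-0.25,-0.27,0,0,0,0,1,-0.25,-0.27,0,0,0,0,1,-0.25,-0.27,0,0,0,0,1,-0.25,-0.27,0,0,0,0,1,-0.25,-0.27,0,0,0,0,1,-0.25,-0.27,0,0,0,0,1,-0.25,-0.27,0,0,0,0,1,-0.25,-0.27,0,0,0,0,1]

```text
time_s: 3.15
ee_pos: [576.8, 6.4, 231.5]
tcp_rot: [[-0.929, -0.369, 0.0], [-0.369, 0.929, -0.0], [-0.0, -0.0, -1.0]]
force: [-0.1, -1.1, -0.9]
grip_width: 85.3
gripper_force: 0.0
```

```bash
python3 - <<'E'
from h import *
im,d,p=grab('wrist'); save('w2',im); np.savez('w2',im=im,d=d,**p)
# lip, purple top
v,u=np.mgrid[:384,:512]; W=world(p,u,v,d)
near=(d>0)&(np.hypot(W[...,0]-578,W[...,1]-6)<100)
hsv=cv2.cvtColor(im,cv2.COLOR_RGB2HSV)
g=near&(hsv[...,0]>45)&(hsv[...,0]<80)&(hsv[...,1]>100)
for n,m in (('green',g&(W[...,2]>108)),('purpletop',near&(W[...,2]>46)&(W[...,2]<58))):
    q=W[m]; r=cv2.minAreaRect(q[:,:2].astype(np.float32))
    print(n,m.sum(),np.round(r,1) if 0 else r,'z',np.percentile(q[:,2],[2,50,98]))
band=near&(hsv[...,0]>125)&(hsv[...,0]<155)&(hsv[...,1]>100)&(W[...,2]>45); q=W[band]
print('band',band.sum(),q.mean(0),cv2.minAreaRect(q[:,:2].astype(np.float32)))
# green rim near outer edge heights
q=W[g]; 
for lo,hi in((108,113),(113,118),(118,124)):
    k=q[(q[:,2]>lo)&(q[:,2]<hi)]; print(lo,len(k),cv2.minAreaRect(k[:,:2].astype(np.float32)) if len(k)>4 else '')
E
```

```text
green 2287 ((579.2263793945312, 8.339420318603516), (121.83238983154297, 149.32460021972656), 83.06071472167969) z [112.62893891 118.72397614 296.29387751]
purpletop 4385 ((582.0341796875, 10.241901397705078), (119.081787109375, 61.64678955078125), 21.553791046142578) z [50.28311577 53.29115428 55.16921507]
band 1465 [576.60951454  10.4976734   66.16743198] ((576.45361328125, 11.900520324707031), (42.822940826416016, 129.88201904296875), 21.57249641418457)
108 80 ((579.1994018554688, 9.096626281738281), (127.02123260498047, 58.759910583496094), 22.2143497467041)
113 899 ((579.8228759765625, 8.791858673095703), (134.47848510742188, 65.7290267944336), 21.8643741607666)
118 1239 ((579.2734985351562, 8.239910125732422), (142.22720336914062, 73.20561218261719), 21.850173950195312)
```

View pics/w2.png

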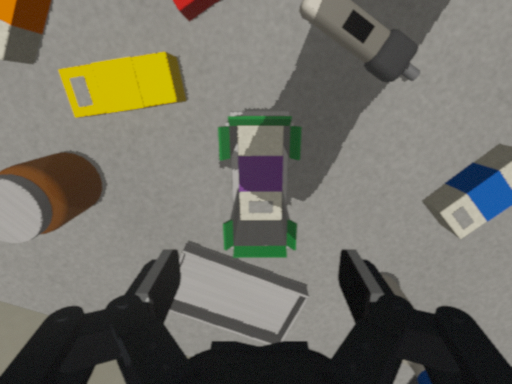

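The wrist view shows the dispenser's green lip at about (262,185), with the purple carton inside. The lip rectangle is 142x73 mm at about 120 mm height, centred at (579.3, 8.5) with its long axis at 21.9°. Now to the orange carton.

```bash
python3 - <<'E'
from h import *
plan([503,-311,231],173.4)
E
```

```text
t 3.2 tcp [576.8   6.3 231.4] yaw -158.34 F [-0.7 -0.5 -0.1] w 85.2
-> [ 0.7429 -1.0705  0.0017] [-0.00e+00  1.00e-04  1.57e-01]
```

Emit:
servo_tool:
  targets: [0.11,-0.16,0,0,0,0.03,1,0.22,-0.32,0,0,0,0.06,1,0.33,-0.48,0,0,0,0.1,1,0.44,-0.64,0,0,0,0.13,1,0.55,-0.8,0,0,0,0.157,1,0.66,-0.96,0,0,0,0.157,1,0.74,-1,0,0,0,0.157,1,0.74,-1,0,0,0,0.157,1,0.74,-1,0,0,0,0.157,1,0.74,-1,0,0,0,0.157,1]

```text
time_s: 4.2
ee_pos: [497.7, -293.5, 231.4]
tcp_rot: [[-0.993, 0.114, 0.0], [0.114, 0.993, 0.0], [-0.0, 0.0, -1.0]]
force: [0.7, 0.5, 0.0]
grip_width: 85.2
gripper_force: 0.0
```

```bash
python3 - <<'E'
from h import *
im,d,p=grab('wrist'); np.savez('w3',im=im,d=d,**p)
q=top_rect(im,d,p,(503,-311),35,52)
r=cv2.minAreaRect(q[:,:2].astype(np.float32)); a=r[2] if r[1][0]>r[1][1] else r[2]+90
plan([*r[0],80],a)
E
```

```text
rect 4076 [ 503.4 -310.7] [ 52.4 120.1] long axis 173.05 mean [ 499.2 -310.1   45.2]
t 4.25 tcp [ 497.8 -293.3  231.4] yaw 173.48 F [ 0.2 -0.8  0.2] w 85.5
-> [-0.0298 -0.0668  0.6056] [0.0001 0.0001 0.0024]
```

Emit:
servo_tool:
  targets: [-0.03,-0.067,0,0,0,0.0024,1,-0.03,-0.067,0.15,0,0,0.0024,1,-0.03,-0.067,0.3,0,0,0.0024,1,-0.03,-0.067,0.45,0,0,0.0024,1,-0.03,-0.067,0.6,0,0,0.0024,1,-0.03,-0.067,0.7,0,0,0.0024,1,-0.03,-0.067,0.8,0,0,0.0024,1,-0.03,-0.067,0.86,0,0,0.0024,1,-0.03,-0.067,0.89,0,0,0.0024,1,-0.03,-0.067,0.89,0,0,0.0024,1]

```text
time_s: 5.25
ee_pos: [502.8, -310.8, 8.1]
tcp_rot: [[-0.993, 0.121, -0.001], [0.121, 0.993, 0.001], [0.001, 0.001, -1.0]]
force: [0.5, 0.5, 0.3]
grip_width: 85.4
gripper_force: 0.0
```

Emit:
servo_tool:
  targets: [0,0,0,0,0,0,0,0,0,0,0,0,0,0,0,0,0,0,0,0,0,0,0,0,0,0,0,0,0,0,0,0,0,0,0,0,0,0,0,0,0,0,0,0,0,0,0,0,0,0,0,0,0,0,0,0,0,0,0,0,0,0,0,0,0,0,0,0,0,0]
  grip_force: 30

```text
time_s: 6.25
ee_pos: [503.6, -312.3, 9.9]
tcp_rot: [[-0.992, 0.122, 0.002], [0.122, 0.992, -0.001], [-0.002, -0.001, -1.0]]
force: [-0.6, 1.7, 6.7]
grip_width: 51.9
gripper_force: 32.7
```

```bash
python3 - <<'E'
from h import *
s=arm.observe(); plan([503,-311,200],173)
im,d,p=grab('wrist'); save('w4',im); np.savez('w4',im=im,d=d,**p)
E
```

```text
t 6.25 tcp [ 503.6 -312.3    9.9] yaw 172.97 F [-0.6  1.7  6.7] w 51.9
-> [ 0.0015  0.0044 -0.7602] [-0.0002  0.0006 -0.0001]
```

View pics/w4.png

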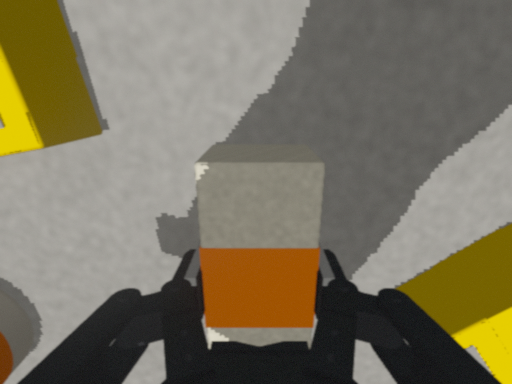

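The carton is held squarely, with the band at rows 248–327 and the near top edge at row ~163. I'll work out the in-hand offset by casting rays onto the carton's top plane.

```bash
cat >> h.py <<'E'
def inhand(im,d,p,s,hue):
    """band & near-edge of held carton in the tool frame via depth"""
    R=np.array(s['tcp_rot']); v,u=np.mgrid[:384,:512]; W=world(p,u,v,d); T=(W-s['ee_pos'])@R
    hsv=cv2.cvtColor(im,cv2.COLOR_RGB2HSV); b=(hsv[...,0]>hue[0])&(hsv[...,0]<hue[1])&(hsv[...,1]>150)&(abs(u-258)<70)&(v>200)
    zt=np.median(T[b][:,2]); m=b&(abs(T[...,2]-zt)<4)
    c=np.array([[T[m&(u==k)][0,0],T[m&(u==k)][-1,0]] for k in range(225,295,5)])
    print('band top z(tool)',zt,'band x hi/lo',np.median(c,0),'centre x',np.median(c.mean(1)))
    w=(abs(T[...,2]-zt)<4)&(abs(u-258)<70)&(v>100)&(T[...,0]>30)
    e=np.array([T[w&(u==k)][:,0].max() for k in range(210,310,5)]); print('near edge x',np.median(e),'slope px',np.polyfit(np.arange(len(e)),e,1)[0])
    y=np.array([[T[w&(v==k)][:,1].min(),T[w&(v==k)][:,1].max()] for k in range(180,240,5)]); print('y edges',np.median(y,0),'centre y',y.mean())
    yc=y.mean(1); xx=[T[w&(v==k)][:,0].mean() for k in range(180,240,5)]; print('yaw in hand deg',np.degrees(np.polyfit(xx,yc,1)[0]))
E
python3 - <<'E'
from h import *
z=np.load('w4.npz'); p={k:z[k] for k in z.files}
inhand(z['im'],z['d'],p,arm.observe(),(5,18))
E
```

```text
band top z(tool) -35.44037616212531 band x hi/lo [ 21.74967178 -21.02136942] centre x 0.4599135713786593
near edge x 60.426866416380186 slope px 0.0006265218774617617Traceback (most recent call last):
  File "<stdin>", line 3, in <module>
  File "h.py", line 33, in inhand
    y=np.array([[T[w&(v==k)][:,1].min(),T[w&(v==k)][:,1].max()] for k in range(180,240,5)]); print('y edges',np.median(y,0),'centre y',y.mean())
                 ~~~~~~~~~~~~~~~~~~~~^^
    return umr_minimum(a, axis, None, out, keepdims, initial, where)
ValueError: zero-size array to reduction operation minimum which has no identity
```

```bash
sed -i 's/range(180,240,5)/range(172,210,3)/g' h.py; python3 - <<'E'
from h import *
z=np.load('w4.npz'); p={k:z[k] for k in z.files}
inhand(z['im'],z['d'],p,arm.observe(),(5,18))
plan([500,-311,215],173); plan([579,8.5,215],201.86)
E
```

```text
band top z(tool) -35.44037616212531 band x hi/lo [ 21.74967178 -21.02136942] centre x 0.4599135713786593
near edge x 60.426866416380186 slope px 0.0006265218774617617
y edges [-24.83081946  26.31658579] centre y 0.712571630948463
yaw in hand deg 0.03954377653788276
t 6.3 tcp [ 503.5 -312.3    9.9] yaw 172.97 F [1.  2.3 7.3] w 51.4
-> [ 0.0132  0.0029 -0.8203] [-0.0002  0.0006 -0.0001]
t 6.3 tcp [ 503.5 -312.3    9.9] yaw 172.97 F [1.  2.3 7.3] w 51.4
-> [-0.1441  1.31   -0.8209] [-0.0004  0.0005 -0.1605]
```

Emit:
servo_tool:
  targets: [0,0,-0.1,0,0,0,0,0,0,-0.25,0,0,0,0,0,0,-0.42,0,0,0,0,0,0.08,-0.58,0,0,0,0,-0.02,0.22,-0.66,0,0,-0.02,0,-0.04,0.38,-0.66,0,0,-0.05,0,-0.06,0.54,-0.66,0,0,-0.08,0,-0.08,0.7,-0.66,0,0,-0.11,0,-0.1,0.85,-0.66,0,0,-0.14,0,-0.12,1,-0.66,0,0,-0.16,0]
  grip_force: 40

```text
time_s: 7.3
ee_pos: [563.3, -65.9, 174.2]
tcp_rot: [[-0.927, -0.374, 0.0], [-0.374, 0.927, -0.0], [-0.0, -0.0, -1.0]]
force: [-0.0, -0.7, -1.2]
grip_width: 51.4
gripper_force: 43.6
```

```bash
python3 - <<'E'
from h import *
plan([580,8,172],201.86)
E
```

```text
t 7.3 tcp [563.3 -65.9 174.2] yaw -158.03 F [-0.  -0.7 -1.2] w 51.4
-> [-0.1725  0.2493  0.0087] [-0.0001  0.0001  0.0006]
```

Emit:
servo_tool:
  targets: [-0.08,0.12,0,0,0,0,0,-0.15,0.22,0,0,0,0,0,-0.172,0.249,0,0,0,0,0,-0.172,0.249,0.01,0,0,0,0,-0.172,0.249,0.01,0,0,0,0,-0.172,0.249,0.01,0,0,0,0,-0.172,0.249,0.01,0,0,0,0,-0.172,0.249,0.01,0,0,0,0,-0.172,0.249,0.01,0,0,0,0,-0.172,0.249,0.01,0,0,0,0]

```text
time_s: 8.3
ee_pos: [580.0, 6.1, 171.3]
tcp_rot: [[-0.929, -0.371, 0.0], [-0.371, 0.929, -0.0], [-0.0, -0.0, -1.0]]
force: [0.0, -0.6, 0.1]
grip_width: 51.5
gripper_force: 43.6
```

```bash
python3 - <<'E'
from h import *
plan([580,8,172],201.86)
im,d,p=grab('wrist'); save('w5',im); np.savez('w5',im=im,d=d,**p); inhand(im,d,p,arm.observe(),(5,18))
plan([580,8,66],201.86)
E
```

```text
t 8.3 tcp [580.    6.1 171.3] yaw -158.25 F [ 0.  -0.6  0.1] w 51.5
-> [-0.0028  0.0071 -0.0026] [-0.      0.     -0.0006]
band top z(tool) -35.416268741151995 band x hi/lo [ 21.52400023 -21.42663881] centre x 0.06471840278923313
near edge x 60.20873481976015 slope px 0.004136249877374731
y edges [-24.88637559  26.16891795] centre y 0.621952245287611
yaw in hand deg -0.6485007512263936
t 8.35 tcp [580.    6.1 171.4] yaw -158.24 F [-0.   0.8 -2. ] w 50.8
-> [-0.0026  0.007   0.4214] [-0.      0.     -0.0006]
```

View pics/w5.png

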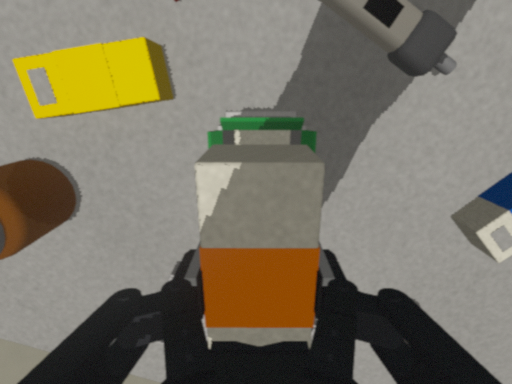

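```bash
cat >> h.py <<'E'
def lip(im,d,p,s):
    """near-end lip of the dispenser in the tool frame: y centre and outer x"""
    R=np.array(s['tcp_rot']); v,u=np.mgrid[:384,:512]; W=world(p,u,v,d); T=(W-s['ee_pos'])@R
    hsv=cv2.cvtColor(im,cv2.COLOR_RGB2HSV); g=(hsv[...,0]>45)&(hsv[...,0]<80)&(hsv[...,1]>100)&(W[...,2]>114)&(W[...,2]<127)&(T[...,0]>20)
    q=T[g]; q=q[abs(q[:,1])<60]; y=q[:,1]; far=q[q[:,0]>q[:,0].max()-8]
    print('lip n',len(q),'y',np.percentile(y,[.3,99.7]),'centre y',np.percentile(y,[.3,99.7]).mean(),'outer x',np.percentile(q[:,0],99.5),'far y',far[:,1].min(),far[:,1].max())
E
python3 - <<'E'
from h import *
z=np.load('w5.npz'); p={k:z[k] for k in z.files}
lip(z['im'],z['d'],p,arm.observe())
E
```

```text
lip n 1219 y [-34.3593623   38.65526796] centre y 2.147952831465851 outer x 70.78646048385167 far y -25.255414771313752 29.834254853199532
```

Emit:
servo_tool:
  targets: [-0.002,0.0065,0,0,0,-0.0006,0,-0.002,0.0065,0.08,0,0,-0.0006,0,-0.002,0.0065,0.12,0,0,-0.0006,0,-0.002,0.0065,0.14,0,0,-0.0006,0,-0.002,0.0065,0.16,0,0,-0.0006,0,-0.002,0.0065,0.18,0,0,-0.0006,0,-0.002,0.0065,0.2,0,0,-0.0006,0,-0.002,0.0065,0.22,0,0,-0.0006,0,-0.002,0.0065,0.24,0,0,-0.0006,0,-0.002,0.0065,0.24,0,0,-0.0006,0]

```text
time_s: 9.35
ee_pos: [579.4, 8.0, 110.6]
tcp_rot: [[-0.928, -0.373, -0.001], [-0.373, 0.928, 0.0], [0.001, 0.001, -1.0]]
force: [0.2, -0.3, -1.2]
grip_width: 51.3
gripper_force: 43.6
```

```bash
python3 - <<'E'
from h import *
plan([579.8,7.9,64],201.86); print(arm.observe()['torque'])
E
```

```text
t 9.35 tcp [579.4   8.  110.6] yaw -158.12 F [ 0.2 -0.3 -1.2] w 51.3
-> [-0.0014 -0.0011  0.1863] [ 0.0002 -0.0003  0.0001]
[-0.0025719   0.00985176 -0.00337786]
```

Emit:
servo_tool:
  targets: [0,0,0.02,0,0,0,0,0,0,0.04,0,0,0,0,0,0,0.06,0,0,0,0,0,0,0.08,0,0,0,0,0,0,0.1,0,0,0,0,0,0,0.12,0,0,0,0,0,0,0.14,0,0,0,0,0,0,0.16,0,0,0,0,0,0,0.18,0,0,0,0,0,0,0.18,0,0,0,0]

```text
time_s: 10.35
ee_pos: [579.4, 8.1, 65.5]
tcp_rot: [[-0.928, -0.373, -0.001], [-0.373, 0.928, 0.0], [0.001, 0.001, -1.0]]
force: [-0.7, 0.2, -0.7]
grip_width: 51.5
gripper_force: 43.6
```

Emit:
servo_tool:
  targets: [0,0,0.005,0,0,0,0,0,0,0.009,0,0,0,0,0,0,0.011,0,0,0,0,0,0,0.011,0,0,0,0,0,0,0.011,0,0,0,0.8,0,0,0.011,0,0,0,1,0,0,0.011,0,0,0,1,0,0,0.011,0,0,0,1,0,0,0.011,0,0,0,1,0,0,0.011,0,0,0,1]

```text
time_s: 11.35
ee_pos: [579.9, 8.0, 63.6]
tcp_rot: [[-0.928, -0.373, 0.0], [-0.373, 0.928, -0.0], [-0.0, -0.0, -1.0]]
force: [0.6, 0.7, 0.8]
grip_width: 85.3
gripper_force: 0.0
```

```bash
python3 - <<'E'
from h import *
plan([579.3,8.5,231],201.86)
E
```

```text
t 11.35 tcp [579.9   8.   63.6] yaw -158.12 F [0.6 0.7 0.8] w 85.3
-> [ 0.0015  0.0027 -0.6697] [-0.      0.      0.0001]
```

Emit:
servo_tool:
  targets: [0,0,-0.04,0,0,0,1,0,0,-0.1,0,0,0,1,0,0,-0.2,0,0,0,1,0,0,-0.36,0,0,0,1,0,0,-0.52,0,0,0,1,0,0,-0.67,0,0,0,1,0,0,-0.67,0,0,0,1,0,0,-0.67,0,0,0,1,0,0,-0.67,0,0,0,1,0,0,-0.67,0,0,0,1]

```text
time_s: 12.35
ee_pos: [579.1, 8.1, 229.9]
tcp_rot: [[-0.928, -0.373, -0.002], [-0.373, 0.928, 0.0], [0.002, 0.001, -1.0]]
force: [-0.2, 0.0, 0.0]
grip_width: 85.4
gripper_force: 0.0
```

```bash
python3 - <<'E'
from h import *
im,d,p=grab('wrist'); save('w6',im)
q=top_rect(im,d,p,(579,8),92,103)
A=np.c_[q[:,:2]-q[:,:2].mean(0),np.ones(len(q))]; c=np.linalg.lstsq(A,q[:,2],rcond=None)[0]; print('tilt',c)
plan([500.6,292.2,231],154.72)
E
```

```text
rect 5951 [581.4   7.5] [123.1  58.4] long axis 22.78 mean [577.4   8.1  98.3]
tilt [2.61935544e-03 3.35826543e-03 9.82858972e+01]
t 12.4 tcp [579.2   8.1 229.9] yaw -158.12 F [-0.8  0.3  0.6] w 85.1
-> [-0.1317  1.1718 -0.0033] [ 0.     -0.0007  0.262 ]
```

View pics/w6.png

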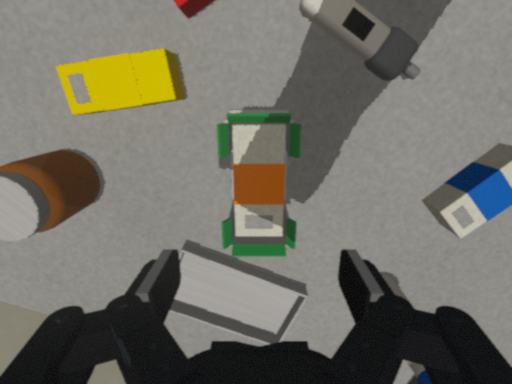

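The orange carton lies flat on the purple one at (260,185): its top is at 98.3 mm (98 expected) and its tilt is about 0.004 rad. Next, blue.

Emit:
servo_tool:
  targets: [-0.02,0.17,0,0,0,0.03,1,-0.04,0.34,0,0,0,0.06,1,-0.06,0.51,0,0,0,0.1,1,-0.08,0.68,0,0,0,0.14,1,-0.1,0.84,0,0,0,0.18,1,-0.13,1,0,0,0,0.22,1,-0.13,1,0,0,0,0.262,1,-0.13,1,0,0,0,0.262,1,-0.13,1,0,0,0,0.262,1,-0.13,1,0,0,0,0.262,1]

```text
time_s: 13.4
ee_pos: [517.0, 251.3, 230.8]
tcp_rot: [[-0.905, 0.425, -0.0], [0.425, 0.905, -0.0], [0.0, -0.001, -1.0]]
force: [-0.3, 0.3, -0.1]
grip_width: 85.4
gripper_force: 0.0
```

```bash
python3 - <<'E'
from h import *
im,d,p=grab('wrist')
q=top_rect(im,d,p,(500,290),35,52)
r=cv2.minAreaRect(q[:,:2].astype(np.float32)); a=r[2] if r[1][0]>r[1][1] else r[2]+90
plan([*r[0],8],a)
E
```

```text
rect 4588 [500.7 291.4] [ 52.7 119.2] long axis 154.86 mean [497.3 292.7  45.2]
t 13.45 tcp [517.1 251.3 230.9] yaw 154.77 F [-0.3  0.  -0.1] w 85.5
-> [0.1276 0.1174 0.8916] [-0.0001 -0.0001 -0.0005]
```

Emit:
servo_tool:
  targets: [0.12,0.11,0,0,0,-0.0005,1,0.1276,0.115,0.15,0,0,-0.0005,1,0.1276,0.115,0.3,0,0,-0.0005,1,0.1276,0.115,0.45,0,0,-0.0005,1,0.1276,0.115,0.6,0,0,-0.0005,1,0.1276,0.115,0.7,0,0,-0.0005,1,0.1276,0.115,0.8,0,0,-0.0005,1,0.1276,0.115,0.86,0,0,-0.0005,1,0.1276,0.115,0.89,0,0,-0.0005,1,0.1276,0.115,0.89,0,0,-0.0005,1]

```text
time_s: 14.45
ee_pos: [500.0, 291.0, 7.9]
tcp_rot: [[-0.905, 0.426, -0.001], [0.426, 0.905, -0.001], [0.001, -0.001, -1.0]]
force: [-0.2, -0.1, 0.5]
grip_width: 85.5
gripper_force: 0.0
```

Emit:
servo_tool:
  targets: [0,0,0,0,0,0,0,0,0,0,0,0,0,0,0,0,0,0,0,0,0,0,0,0,0,0,0,0,0,0,0,0,0,0,0,0,0,0,0,0,0,0,0,0,0,0,0,0,0,0,0,0,0,0,0,0,0,0,0,0,0,0,0,0,0,0,0,0,0,0]
  grip_force: 40

```text
time_s: 15.45
ee_pos: [501.1, 291.9, 9.7]
tcp_rot: [[-0.905, 0.426, 0.002], [0.426, 0.905, 0.0], [-0.001, 0.001, -1.0]]
force: [0.2, -1.4, 5.9]
grip_width: 51.4
gripper_force: 42.7
```

```bash
python3 - <<'E'
from h import *
im,d,p=grab('wrist'); s=arm.observe(); inhand(im,d,p,s,(100,125))
plan([580,8,220],201.86)
E
```

```text
band top z(tool) -35.62757991937451 band x hi/lo [ 21.2854196  -21.09713479] centre x 0.0030392800684122534
near edge x 59.90312414496235 slope px 0.00284090654116312
y edges [-25.07790516  26.15145592] centre y 0.5314531268203203
yaw in hand deg -0.6957715578772576
t 15.5 tcp [501.1 291.9   9.7] yaw 154.81 F [-0.1 -1.   6.7] w 51.3
-> [-0.7702 -0.8926 -0.8411] [ 1.000e-04  6.000e-04 -2.614e-01]
```

Emit:
servo_tool:
  targets: [0,0,-0.1,0,0,0,0,0,0,-0.25,0,0,0,0,0,0,-0.42,0,0,0,0,0,0,-0.6,0,0,0,0,-0.06,-0.08,-0.74,0,0,-0.02,0,-0.18,-0.2,-0.74,0,0,-0.05,0,-0.3,-0.34,-0.74,0,0,-0.09,0,-0.42,-0.48,-0.74,0,0,-0.13,0,-0.53,-0.61,-0.74,0,0,-0.17,0,-0.63,-0.73,-0.74,0,0,-0.21,0]

```text
time_s: 16.5
ee_pos: [565.4, 57.6, 193.9]
tcp_rot: [[-0.975, -0.223, 0.001], [-0.223, 0.975, -0.0], [-0.001, -0.0, -1.0]]
force: [-0.4, 0.4, -2.1]
grip_width: 51.6
gripper_force: 42.8
```

```bash
python3 - <<'E'
from h import *
plan([580,8,190],201.86)
E
```

```text
t 16.5 tcp [565.4  57.6 193.9] yaw -167.11 F [-0.4  0.4 -2.1] w 51.6
-> [-0.0127 -0.2065  0.0158] [-0.0001  0.0002 -0.0498]
```

Emit:
servo_tool:
  targets: [-0.005,-0.08,0,0,0,-0.02,0,-0.01,-0.16,0.01,0,0,-0.04,0,-0.013,-0.2,0.03,0,0,-0.05,0,-0.013,-0.2,0.05,0,0,-0.05,0,-0.013,-0.2,0.07,0,0,-0.05,0,-0.013,-0.2,0.08,0,0,-0.05,0,-0.013,-0.2,0.08,0,0,-0.05,0,-0.013,-0.2,0.08,0,0,-0.05,0,-0.013,-0.2,0.08,0,0,-0.05,0,-0.013,-0.2,0.08,0,0,-0.05,0]

```text
time_s: 17.5
ee_pos: [579.4, 11.6, 173.8]
tcp_rot: [[-0.93, -0.368, 0.0], [-0.368, 0.93, -0.0], [-0.0, -0.0, -1.0]]
force: [-0.1, 0.4, -1.1]
grip_width: 51.6
gripper_force: 42.7
```

```bash
python3 - <<'E'
from h import *
s=arm.observe(); im,d,p=grab('wrist'); inhand(im,d,p,s,(100,125)); lip(im,d,p,s)
plan([579.6,8,155],201.86)
E
```

```text
band top z(tool) -35.73446279439402 band x hi/lo [ 20.72444467 -21.36365456] centre x -0.28834806927379386
near edge x 59.555658078266276 slope px -0.0009718006223456183
y edges [-24.96166817  26.10392082] centre y 0.6092471499491361
yaw in hand deg 0.1604972614896919
lip n 1315 y [-39.90966785  32.99735677] centre y -3.456155541345897 outer x 72.47679943303486 far y -30.65593722874444 24.005282980458823
t 17.55 tcp [579.3  11.6 173.7] yaw -158.39 F [ 0.9  0.1 -1.4] w 51.6
-> [ 0.0044 -0.0137  0.0749] [-0.0001  0.0001 -0.0014]
```

Emit:
servo_tool:
  targets: [0.006,-0.0145,0,0,0,-0.0012,0,0.006,-0.0145,0.04,0,0,-0.0012,0,0.006,-0.0145,0.08,0,0,-0.0012,0,0.006,-0.0145,0.11,0,0,-0.0012,0,0.006,-0.0145,0.13,0,0,-0.0012,0,0.006,-0.0145,0.15,0,0,-0.0012,0,0.006,-0.0145,0.17,0,0,-0.0012,0,0.006,-0.0145,0.19,0,0,-0.0012,0,0.006,-0.0145,0.21,0,0,-0.0012,0,0.006,-0.0145,0.21,0,0,-0.0012,0]

```text
time_s: 18.55
ee_pos: [578.8, 7.6, 120.3]
tcp_rot: [[-0.928, -0.372, -0.001], [-0.372, 0.928, 0.0], [0.001, 0.0, -1.0]]
force: [0.5, -0.8, -1.3]
grip_width: 51.8
gripper_force: 42.7
```

```bash
python3 - <<'E'
from h import *
plan([579.2,7.8,108],201.86)
E
```

```text
t 18.55 tcp [578.8   7.6 120.3] yaw -158.17 F [ 0.5 -0.8 -1.3] w 51.8
-> [-0.002  -0.      0.0493] [ 0.0002 -0.0003 -0.0002]
```

Emit:
servo_tool:
  targets: [-0.001,0,0.01,0,0,0,0,-0.001,0,0.02,0,0,0,0,-0.001,0,0.03,0,0,0,0,-0.001,0,0.035,0,0,0,0,-0.001,0,0.04,0,0,0,0,-0.001,0,0.044,0,0,0,0,-0.001,0,0.048,0,0,0,0,-0.001,0,0.05,0,0,0,0,-0.001,0,0.05,0,0,0,0,-0.001,0,0.05,0,0,0,0]

```text
time_s: 19.55
ee_pos: [579.4, 7.6, 108.6]
tcp_rot: [[-0.928, -0.372, 0.0], [-0.372, 0.928, -0.0], [-0.0, -0.0, -1.0]]
force: [-0.7, 0.2, -1.8]
grip_width: 51.6
gripper_force: 42.7
```

Emit:
servo_tool:
  targets: [0,0,0.002,0,0,0,0,0,0,0.003,0,0,0,0,0,0,0.003,0,0,0,0.8,0,0,0.003,0,0,0,1,0,0,0.003,0,0,0,1,0,0,0.003,0,0,0,1,0,0,0.003,0,0,0,1,0,0,0.003,0,0,0,1,0,0,0.003,0,0,0,1,0,0,0.003,0,0,0,1]

```text
time_s: 20.55
ee_pos: [579.4, 7.7, 107.8]
tcp_rot: [[-0.928, -0.372, 0.0], [-0.372, 0.928, -0.0], [-0.0, -0.0, -1.0]]
force: [-0.7, -0.6, -0.6]
grip_width: 85.5
gripper_force: 0.0
```

Emit:
servo_tool:
  targets: [0,0,-0.04,0,0,0,1,0,0,-0.1,0,0,0,1,0,0,-0.2,0,0,0,1,0,0,-0.3,0,0,0,1,0,0,-0.42,0,0,0,1,0,0,-0.52,0,0,0,1,0,0,-0.52,0,0,0,1,0,0,-0.52,0,0,0,1,0,0,-0.52,0,0,0,1,0,0,-0.52,0,0,0,1]

```text
time_s: 21.55
ee_pos: [578.8, 7.7, 236.9]
tcp_rot: [[-0.928, -0.372, -0.002], [-0.372, 0.928, 0.0], [0.002, 0.001, -1.0]]
force: [-0.2, 0.6, -0.7]
grip_width: 85.3
gripper_force: 0.0
```

```bash
python3 - <<'E'
from h import *
im,d,p=grab('wrist'); save('w7',im)
q=top_rect(im,d,p,(579,8),135,150)
A=np.c_[q[:,:2]-q[:,:2].mean(0),np.ones(len(q))]; c=np.linalg.lstsq(A,q[:,2],rcond=None)[0]; print('tilt',c)
E
```

```text
rect 7344 [579.    8.6] [119.2  52.6] long axis 21.86 mean [574.3   6.7 143.2]
tilt [4.28766084e-03 3.17626637e-03 1.43234045e+02]
```

View pics/w7.png

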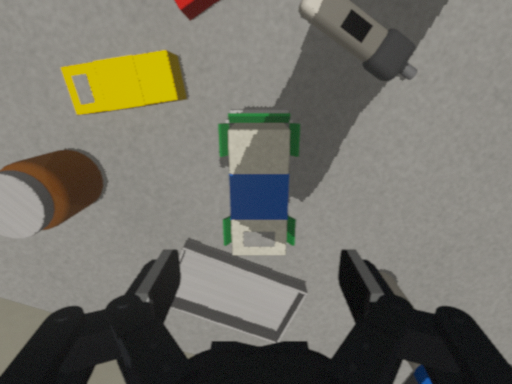

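The blue carton sits in the dispenser at (260,195). Its top is flat at 143.2 mm (143 expected), it is centred at (579.0, 8.6) and turned 21.86°, matching the dispenser. Nothing is touching the robot, so I'm handing in.

```bash
python3 -c "
from bench import arm
print(arm.hand_in())"
```

```text
the job is handed in; nothing more can be done
None
```

The job is handed in: the orange carton lies flat on the purple one and the blue flat on the orange, all square in the dispenser by my last measurement, after about 22 s of the 62 s allowed; hand-in returned no verdict.

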